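# Eject a detergent tablet and trap it in the lane

### The job

On the laundry-room table, press the green key of the tablet dispenser down with one finger so that the spring pops the detergent tablet out along its lane, and with the other finger standing in the lane trap the tablet before it slides off the open end into the tray. Do not lift the tablet off the lane, and leave the bottle, the cup and the jar where they stand. The program finishes while holding: the key still held down, and the tablet lying still in the lane beyond the gate, pressed by the spring against the finger.

Things in the scene. Friction and masses are not known exactly. Their poses are not given: they have to be found in the camera images.
- dispenser: fixed white tablet dispenser, base 136 mm (x) by 295 mm (y from -220 to +75), top at 46 mm; origin on the table under mid-width, z up. A straight metal lane runs along its +y at x = 32 mm: floor at z = 50 mm, 42 mm wide inside, side walls 5 mm thick and 12 mm above the floor; open above from y = -24 mm to its open end. Behind the pocket (y below -74 mm): a spring barrel 30 mm above the floor.
- lane_end (a point): middle of the lane floor at its open end, dispenser (32, 75, 50) mm. Beyond it a low grey tray (32 mm high, y 77 to 162 mm) takes tablets that run off.
- gate (a point): top of the gate, a dark strip across the lane at dispenser (32, -23, 56) mm, 4 mm thick; it stands 6 mm above the lane floor and goes down with the green key.
- follower_face (a point): middle of the front of the orange spring follower that pushes the tablet from behind towards dispenser +y: about 2.5 N at first, falling to 1 N over its 130 mm stroke. With the gate down it drives the tablet along the lane at 0.1 to 0.2 m/s, off the open end in under a second unless something stands in its way.
- key_top (a point): centre of the top face of the green key, which moves with it: 32 mm (dispenser x) by 42 mm (dispenser y). It lies beside the lane, at dispenser x = -32, y = +45 mm, and stands at z = 66 mm when up: 16 mm above the lane floor, 4 mm above the lane walls. Axes as the dispenser's.
- release_key (a joint): how far the green key is pressed straight down: 0 up, 0.010 m fully down; springs back when let go (1.4 N to start, 5 N fully down). The gate goes down with it one to one and frees the tablet at about 6 mm.
- catch_point (a point): point on the lane floor, in mid-lane, exactly beside the key and 64 mm from its centre: dispenser x = +32, y = +45, z = 50 mm. A finger standing in the lane here, its tip less than 15 mm above the floor, stops the tablet. Axes as the dispenser's.
- tablet: loose white pressed detergent tablet with a blue band, 36 mm (x, across the lane) by 40 mm (y, along the lane) by 22 mm high, about 45 g; origin in the middle of its underside. It starts against the gate at dispenser (32, -45, 50) mm in a pocket (y -74 to -24 mm) with sides 30 mm above the lane floor and two lips over the tablet, 22 mm apart.
- detergent_bottle: loose orange detergent bottle with a blue cap, 64 mm across and 160 mm tall, standing on the table on the far side (dispenser +x) of the dispenser; origin in the middle of its underside; not to be disturbed
- dosing_cup: loose open blue dosing cup, 64 mm across and 60 mm tall, standing on the table on the far side (dispenser +x) of the dispenser; origin in the middle of its underside; not to be disturbed
- stain_jar: loose white jar with a red lid, 64 mm across and 90 mm tall, standing on the table on the far side (dispenser +x) of the dispenser; origin in the middle of its underside; not to be disturbed
There are look-alikes about, which are no part of the job. Of the things like the tablet, leave any that is black or purple; of the rest the smaller one is meant.

How it is judged:
At the end, for the whole second after the job is handed in: The key is held at least 5 mm down; the tablet lies flat (within 0.15 rad) and still on the lane floor, its middle at dispenser y between -4 and +55 mm (all of it beyond the gate, still in the lane), and bears on a finger with more than 0.3 N (value of joint release_key above 0.005 m and contact force between the fingers and tablet above 0.3 N and x of tablet in the frame of dispenser between 0.022 and 0.042 m and y of tablet in the frame of dispenser between -0.004 and 0.055 m and z of tablet in the frame of dispenser between 0.045 and 0.056 m and angle between tablet's own z axis and vertical below 0.15 rad and linear speed of tablet below 0.02 m/s); the arm keeps its last pose, push and grip.
It fails at once if the tablet slides off the open end of the lane (y of tablet in the frame of dispenser above 0.062 m).
It fails at once if the tablet is lifted off the lane floor (z of tablet in the frame of dispenser above 0.06 m).
It fails at once if the bottle, cup or jar is moved by 20 mm or tipped (distance of any of detergent_bottle, dosing_cup, stain_jar from where it was at the start of the episode above 0.02 m or angle between any of detergent_bottle, dosing_cup, stain_jar's own z axis and vertical above 0.3 rad).
It also fails if it takes over 32 s, if anything falls off the work surface, if the arm or the gripper's body presses on something with over 40 N, if the wrist force passes 120 N, or if a joint passes its speed limit or range.

### The arm

A 6-joint arm with a two-finger parallel gripper is mounted at the origin on the work surface. World frame = base frame: x ahead of the robot, y to its left, z up, the work surface at z = 0. Lengths are in m, angles in rad, forces in N, time in s.
With the tool pointing down it reaches from about 0.4 to 0.925 m from the base axis. Payload 12.5 kg.
Tool frame: the origin (TCP) lies midway between the tips of the shut fingers; the grasp point (between the pads) lies 19 mm behind it; z points along the fingers, y is the direction in which the jaws open and shut (so a half turn about z gives the same grasp; the last joint's range is limited). The gripper opens to 95 mm and grips with 3 to 60 N. Pads are 20 mm wide; open, the fingers measure 119 mm over their backs; the gripper's body (75 mm by 180 mm) begins 59 mm behind the grasp point.
Start: joints at [-1.335, 0.491, 1.559, -0, 1.092, -0.106], TCP at [0.21, -0.589, 0.215] pointing down, gripper open.
Joint ranges: [-3.1, 3.1], [-0.84, 2.19], [0.05, 2.79], [-1.13, 4.28], [0.06, 2.93], [-2.69, 2.69]. Speed limits (rad/s): [2.22, 2.22, 2.79, 3.14, 3.14, 3.14].

### API

Orientations are given as a rotation vector (axis times angle).
In Python, from cell import get_obs, camera, camera_info, finish_job gives the robot as it stands.
- The arm moves only by the tool drive_tool, never from a script. Its argument "increments" is a list of rows, each a list of 4 numbers: the shift along the tool's x, y, z in m, then the turn about the tool's z in rad. A call has 1 to 20 rows; each row is the pose to reach, as a shift and turn from the pose measured when the call began, along the tool's axes at that moment; what a row does not reach only later rows make up. A row lasts 1/8 s, in which the tool goes at most 62.5 mm and 10.7 degrees, less where a joint would pass 70% of its speed; a pose out of reach is approached as far as the arm can. A call with a gripper value outside its range is refused whole. "claw" is the finger opening in m, from 0 to 0.0951, set as the call begins (left out, the last holds). The fingers move at their own pace and stop on an object; the grip force is fixed at half the most. Time passes only in rows, so rows that repeat a pose let the fingers close. It gives the time, the measured TCP pose, the force and the opening at its end, in the units of the state.
- get_obs(): the state, without advancing time (a new reading comes with each control period).
- camera(name): name is "scene" or "top" or "wrist"; returns (picture, depth): 400x640x3 uint8, red, green, blue; 400x640 float32, m along the optical axis (not along the pixel's ray), 0 where there is no reading.
- camera_info(name): a dict with "fovy" (degrees; the focal length in pixels is half the picture's height over the tangent of half this angle, whatever the lens; pixels are square), "cx", "cy" (the principal point, pixels), "cam_to_world" (4x4, takes a point from camera to world coordinates). Camera axes: x right, y down, z forward; pixel columns grow to the right and rows downward; lengths in m; the calibration is good to about 2 mm. The wrist camera is an equidistant fisheye: a pixel r from the principal point sees the ray r / f radians off the axis. A picture is of the moment at which its call begins: read the wrist's pose just before it. camera_info takes no time and is no camera call; for the wrist camera it gives the pose at the moment of the call.
- finish_job(): hands the job in, once; it reports no verdict.
The state is a dict: "time_s": time; "q": joint angles; "dq": joint speeds; "joint_efforts": joint torques, N m; "tool_pos": TCP position; "orientation": TCP orientation; "force": force on the tool from outside, world axes, zero at the start; "moment": the same for the moment, N m; "grip_width": opening from 0.0 (shut) to 1.0 (fully open).
Only numpy, scipy, OpenCV 4.12 (cv2) and the standard library are available. Lean on these libraries where they do the work, as an engineer would, in place of code of your own. Each camera call takes 0.05 s, during which the arm holds its last target.

## Working session

There is one attempt and no reset: what is moved stays moved. The work goes in short steps, Python scripts to look and compute and a tool call to move; the robot and the scene stay as the last step left them, time stands still between calls to the robot, and variables do not carry over. Pictures are saved under pics/ and viewed, and the job is handed in when it is done.

Besides the shell and the picture viewer there is one more tool, called after "Request:" by a JSON object that holds its "method" and its "body". drive_tool: Moves the arm, as the interface text tells. Its arguments: {"type":"object","properties":{"increments":{"type":"array"},"claw":{"type":"number"}},"required":["increments"]}

```bash
mkdir -p pics; ls
python3 - <<'E'
from cell import *
import cv2,numpy as np
o=get_obs(); print({k:np.round(v,3) for k,v in o.items()})
for n in ["scene","top"]:
    p,d=camera(n); cv2.imwrite(f"pics/{n}0.png",p[:,:,::-1]); np.save(f"pics/{n}0.npy",d)
    ci=camera_info(n); print(n,ci)
E
```

```text
pics
{'time_s': np.float64(0.0), 'q': array([-1.335,  0.492,  1.559,  0.   ,  1.092, -0.106]), 'dq': array([-0.001,  0.002, -0.   ,  0.   ,  0.   , -0.   ]), 'joint_efforts': array([-2.0000e-03, -6.1266e+01, -2.5818e+01,  6.9000e-02,  4.8000e-02,
       -0.0000e+00]), 'tool_pos': array([ 0.209, -0.589,  0.214]), 'orientation': array([-3.095, -0.534,  0.   ]), 'force': array([-0.023, -0.481, -0.639]), 'moment': array([-0.001,  0.069,  0.027]), 'grip_width': np.float64(1.0)}
scene {'fovy': 44.47307837409397, 'cx': 330.55071554672804, 'cy': 207.9839180838486, 'cam_to_world': array([[ 0.27202603,  0.66981827, -0.69090182,  1.4047687 ],
       [ 0.96221633, -0.18045615,  0.20390026, -0.26668879],
       [ 0.01189864, -0.72026319, -0.69359884,  0.89498543],
       [ 0.        ,  0.        ,  0.        ,  1.        ]])}
top {'fovy': 42.03852613465153, 'cx': 313.040742068557, 'cy': 197.61593925379597, 'cam_to_world': array([[ 0.01725523, -0.99418486,  0.10629541,  0.46578379],
       [-0.99981467, -0.01806457, -0.00665593, -0.03078015],
       [ 0.00853741, -0.10616086, -0.99431232,  1.11085428],
       [ 0.        ,  0.        ,  0.        ,  1.        ]])}
```

View pics/scene0.png

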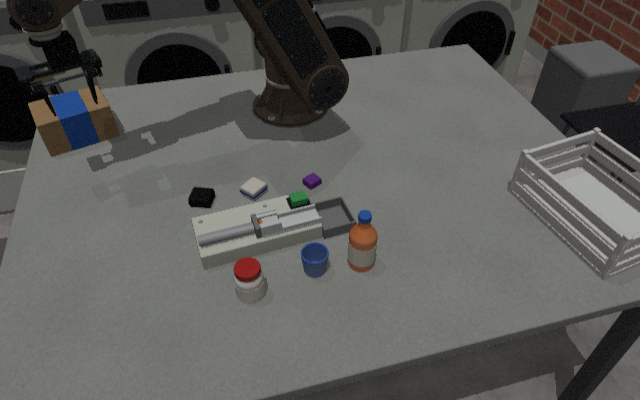

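View pics/top0.png

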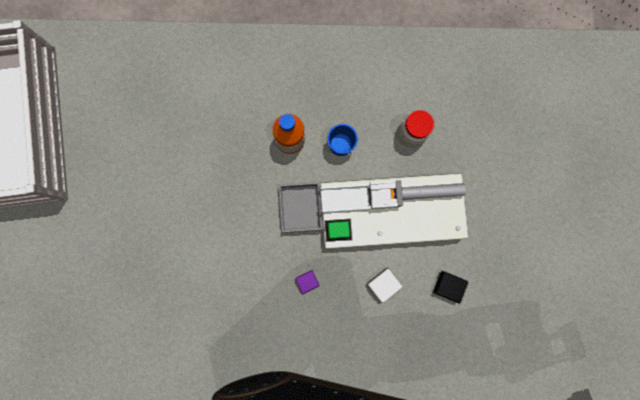

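The top view shows the dispenser at about (320–467, 175–248). The green key is at (339,230) and the lane at (345,198), with its open end toward the tray on the left, which is world +y. The orange follower is at (392,195).

There are four tablet-like things:
- the one in the pocket at (383,195)
- a white one on the table at (385,286)
- a black one at (451,287)
- a purple one at (307,282)

I'll enlarge the picture to confirm which is meant, and measure.

```bash
cat > h.py <<'E'
import numpy as np,cv2
from cell import *
def ray(ci,u,v):
    f=200/np.tan(np.radians(ci["fovy"])/2); T=ci["cam_to_world"]
    d=T[:3,:3]@np.array([(u-ci["cx"])/f,(v-ci["cy"])/f,1.]); return T[:3,3],d
def onz(ci,u,v,z):
    o,d=ray(ci,u,v); return o+d*(z-o[2])/d[2]
def proj(ci,P):
    f=200/np.tan(np.radians(ci["fovy"])/2); T=ci["cam_to_world"]
    c=T[:3,:3].T@(np.asarray(P)-T[:3,3]); return f*c[0]/c[2]+ci["cx"],f*c[1]/c[2]+ci["cy"]
E
python3 - <<'E'
from h import *
for n in ["top","scene"]:
    ci=camera_info(n); im=cv2.imread(f"pics/{n}0.png"); hsv=cv2.cvtColor(im,cv2.COLOR_BGR2HSV)
    d=np.load(f"pics/{n}0.npy")
    g=cv2.inRange(hsv,(45,120,60),(80,255,255)); g_hi=cv2.inRange(hsv,(45,120,120),(80,255,255))
    for m in (g,g_hi):
        c=max(cv2.findContours(m,0,2)[0],key=cv2.contourArea); r=cv2.minAreaRect(c)
        print(n,"key",r,onz(ci,*r[0],.066),"depth",d[int(r[0][1]),int(r[0][0])])
    white=cv2.inRange(hsv,(0,0,170),(60,45,255))
    for c in cv2.findContours(white,0,2)[0]:
        if cv2.contourArea(c)>150: print(n,"white",cv2.minAreaRect(c),cv2.contourArea(c))
im=cv2.imread("pics/top0.png")[160:310,260:480]; cv2.imwrite("pics/topz.png",cv2.resize(im,None,fx=3.6,fy=3.6,interpolation=cv2.INTER_CUBIC))
im=cv2.imread("pics/scene0.png")[165:310,180:390]; cv2.imwrite("pics/scz.png",cv2.resize(im,None,fx=3.8,fy=3.8,interpolation=cv2.INTER_CUBIC))
E
```

```text
top key ((338.5, 229.5), (17.0, 21.0), 90.0) [ 0.51407698 -0.0899654   0.066     ] depth 1.0472587
top key ((338.5, 229.5), (15.0, 19.0), 90.0) [ 0.51407698 -0.0899654   0.066     ] depth 1.0472587
top white ((385.43463134765625, 285.2731018066406), (23.943681716918945, 26.136327743530273), 52.12501525878906) 573.0
top white ((395.23779296875, 223.11477661132812), (41.73698043823242, 142.23165893554688), 84.80557250976562) 4260.0
top white ((391.54736328125, 182.68638610839844), (9.632292747497559, 141.21629333496094), 86.05481719970703) 756.5
top white ((18.12721061706543, 188.790283203125), (18.523099899291992, 38.3625602722168), 57.80426788330078) 215.0
top white ((39.13911056518555, 112.4888687133789), (147.64828491210938, 2.7512104511260986), 85.42607879638672) 186.0
top white ((16.150238037109375, 100.12799072265625), (141.02944946289062, 23.564712524414062), 85.42607879638672) 410.5
scene key ((298.3823547363281, 198.0294189453125), (11.884244918823242, 16.734956741333008), 75.96376037597656) [ 0.52371294 -0.09070332  0.066     ] depth 1.2185787
scene key ((298.0293884277344, 195.61766052246094), (7.033533096313477, 15.279744148254395), 75.96376037597656) [ 0.51480817 -0.08954182  0.066     ] depth 1.2233597
```

View pics/topz.png

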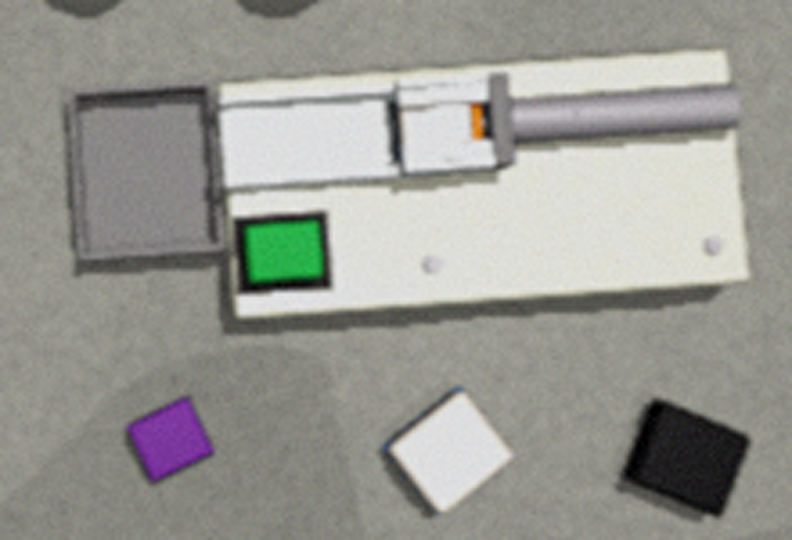

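View pics/scz.png

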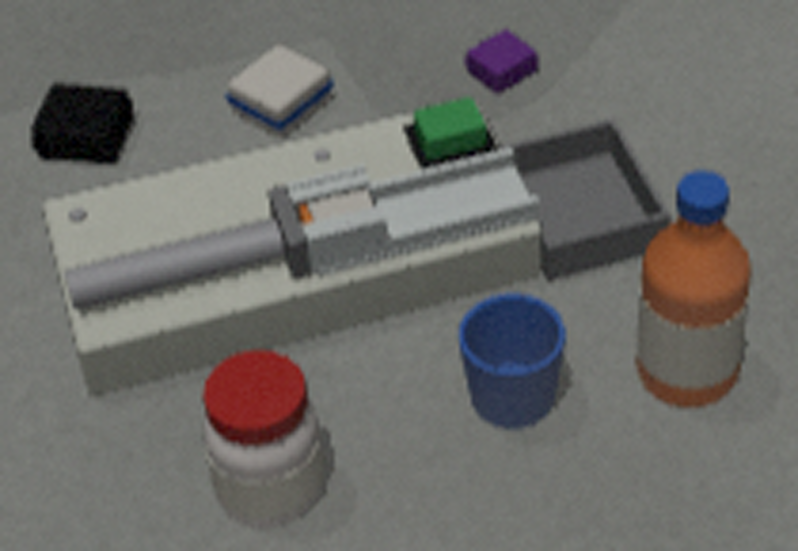

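The white piece on the table at (385,286) is about 50 mm across. It's visibly bigger than the one in the pocket, which has the orange follower behind it at (383,195). So the pocket tablet is the one meant, and the table pieces stay untouched. Next: the dispenser pose, bottle clearance, and the box near the start.

```bash
cat >> h.py <<'E'
def cloud(ci,d):
    f=200/np.tan(np.radians(ci["fovy"])/2); T=ci["cam_to_world"]
    v,u=np.mgrid[0:400,0:640]; c=np.stack([(u-ci["cx"])/f*d,(v-ci["cy"])/f*d,d],-1)
    return c@T[:3,:3].T+T[:3,3]
E
python3 - <<'E'
from h import *
im=cv2.imread("pics/top0.png");hsv=cv2.cvtColor(im,cv2.COLOR_BGR2HSV)
ci=camera_info("top"); W=cloud(ci,np.load("pics/top0.npy"))
# base top: cream colour region whole outline
roi=np.zeros((400,640),np.uint8); roi[165:258,318:475]=1
z=W[...,2]; print("table z",np.median(z[300:320,560:600]), "base z",np.median(z[215:235,400:440]), "lane",np.median(z[192:202,330:360]),"key",z[225:234,334:343].mean())
m=((z>0.036)&(roi>0)).astype(np.uint8)
m2=(((hsv[...,2]>150)&(hsv[...,1]<60)|(m>0))&(roi>0)).astype(np.uint8)
m=cv2.morphologyEx(m,cv2.MORPH_OPEN,np.ones((3,3)))
c=max(cv2.findContours(m,0,1)[0],key=cv2.contourArea)[:,0]
P=np.array([onz(ci,u,v,.046)[:2] for u,v in c]).astype(np.float32)
r=cv2.minAreaRect(P); print("base rect",r)
for k,s in(("bottle",(z>.02)&(W[...,0]>.62)&(np.mgrid[0:400,0:640][1]<312)&(np.mgrid[0:400,0:640][1]>260)&(np.mgrid[0:400,0:640][0]>100)),):
    q=W[s]; print(k,q.min(0),q.max(0))
# edges of base fit, per side, from brightness: lower edge (rows ~248) & upper edge (~180)
g=cv2.GaussianBlur(im,(0,0),.8).astype(float).mean(2); gy=np.gradient(g,axis=0)
for name,cols,rows,sg in (("near",range(330,462,3),(232,256),-1),("far",range(330,462,3),(168,188),1)):
    pts=[]
    for u in cols:
        seg=sg*gy[rows[0]:rows[1],u]; k=seg.argmax()
        pts.append(onz(ci,u,rows[0]+k,.046)[:2])
    pts=np.array(pts); vx=cv2.fitLine(pts.astype(np.float32),cv2.DIST_HUBER,0,.001,.001).ravel(); print(name,vx,"yaw deg",np.degrees(np.arctan(-vx[0]/vx[1])))
# scene: box near start & objects
ci=camera_info("scene"); V=cloud(ci,np.load("pics/scene0.npy")); 
print("box",V[110:140:10,50:110:20].reshape(-1,3).round(3))
for nm,(a,b,c_,d_) in dict(bottle=(212,268,350,376),cup=(245,274,303,328),jar=(262,298,236,264)).items():
    q=V[a:b,c_:d_].reshape(-1,3); q=q[q[:,2]>.01]; print(nm,np.percentile(q,[2,50,98],axis=0).round(3).tolist())
E
```

```text
table z 0.0009845684321733161 base z 0.04645236195029567 lane 0.050472047007036114 key 0.06652579368314702
base rect ((0.5569214224815369, -0.20671537518501282), (0.13548174500465393, 0.2984370291233063), 5.0582661628723145)
bottle [ 0.67745538 -0.01735226  0.0232962 ] [0.74070122 0.04427449 0.16447545]
near [ 0.08907152 -0.9960252   0.48986626 -0.20399132] yaw deg 5.110194
far [ 0.08825281 -0.9960981   0.6208655  -0.17660123] yaw deg 5.0631003
box [[ 0.027 -0.705  0.114]
 [ 0.04  -0.65   0.113]
 [ 0.05  -0.596  0.11 ]
 [ 0.079 -0.699  0.112]
 [ 0.072 -0.652  0.1  ]
 [ 0.056 -0.605  0.081]
 [ 0.087 -0.708  0.086]
 [ 0.077 -0.661  0.071]
 [ 0.06  -0.614  0.051]]
bottle [[0.595, -0.016, 0.017], [0.729, 0.008, 0.094], [0.742, 0.037, 0.162]]
cup [[0.674, -0.124, 0.012], [0.699, -0.095, 0.04], [0.732, -0.068, 0.063]]
jar [[0.717, -0.277, 0.02], [0.749, -0.249, 0.069], [0.761, -0.221, 0.094]]
```

Measured values:
- **Dispenser:** yaw is 5.1° and the origin is about (0.550, −0.133).
- **Target:** the midpoint between the fingers is about (0.546, −0.088), with tool y along dispenser x and an opening of 52 mm, so the finger centres are 64 mm apart.
- **Bottle:** it sits at dispenser (171, 131) mm, clear of the gripper body.

I'll move above the target now, keeping the height.

Request:
{"method": "drive_tool", "body": {"increments": [[0.03, -0.02, 0, -0.08], [0.065, -0.045, 0, -0.18], [0.1, -0.072, 0, -0.28], [0.14, -0.1, 0, -0.38], [0.18, -0.13, 0, -0.48], [0.22, -0.16, 0, -0.59], [0.26, -0.19, 0, -0.7], [0.3, -0.22, 0, -0.81], [0.34, -0.25, 0, -0.92], [0.38, -0.28, 0, -1.03], [0.415, -0.307, 0, -1.13], [0.45, -0.333, 0, -1.23], [0.475, -0.35, 0, -1.29], [0.485, -0.359, 0, -1.318], [0.485, -0.359, 0, -1.318], [0.485, -0.359, 0, -1.318]], "claw": 0.052}}

```text
time_s: 2.1
tool_pos: [0.5456, -0.0886, 0.2145]
orientation: [-2.122, -2.316, -0.0]
force: [0.7, 0.8, 0.3]
grip_width: 0.547
```

Run:
```python
from h import *
o=get_obs(); print(o["tool_pos"],o["grip_width"],o["q"].round(2))
ci=camera_info("wrist"); print(ci)
p,d=camera("wrist"); cv2.imwrite("pics/w1.png",p[:,:,::-1]); np.save("pics/w1.npy",d)
p,d=camera("scene"); cv2.imwrite("pics/s1.png",cv2.resize(p[60:310,150:450,::-1],None,fx=2.4,fy=2.4))
np.save("pics/s1.npy",d)
```

```text
[ 0.54555895 -0.08862207  0.21445702] 0.5473573104185738 [-0.28  0.39  1.74  0.    1.02 -0.37]
{'fovy': 65.70646984690485, 'cx': 328.4016389406004, 'cy': 198.1867698494136, 'cam_to_world': array([[ 9.96079220e-01,  8.47402253e-02,  2.54024082e-02,
         5.39652477e-01],
       [ 8.84655700e-02, -9.53557884e-01, -2.87925692e-01,
        -6.47873797e-03],
       [-1.76221450e-04,  2.89044038e-01, -9.57315786e-01,
         3.85251982e-01],
       [ 0.00000000e+00,  0.00000000e+00,  0.00000000e+00,
         1.00000000e+00]])}
```

View pics/w1.png

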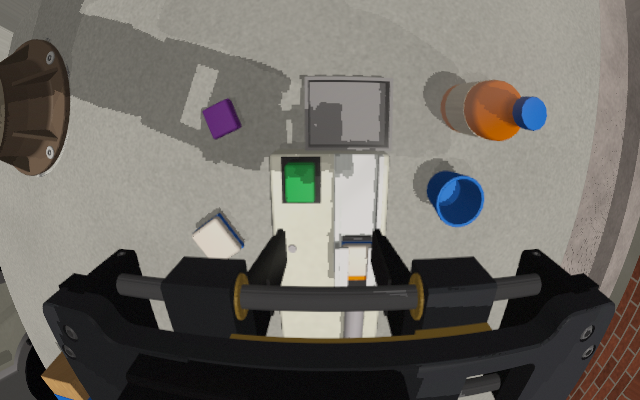

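View pics/s1.png

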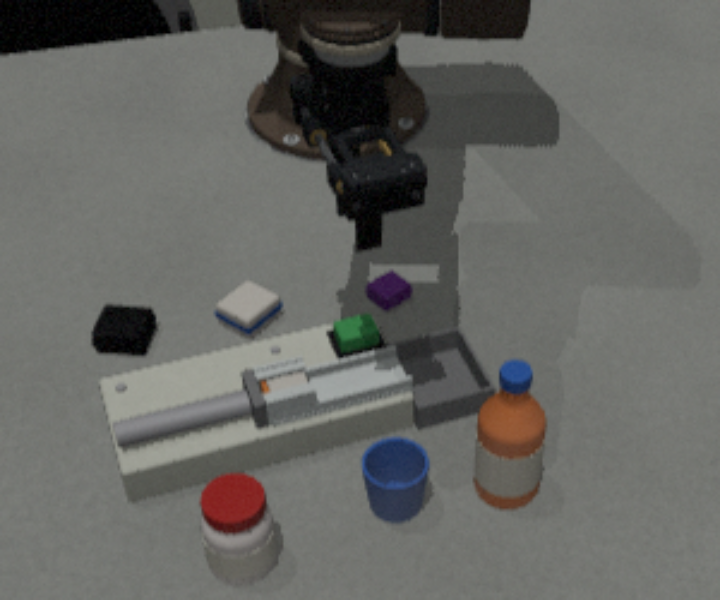

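The wrist view shows the key at (300,181), the lane centred near (356,195), and the fingertips at about (284,232) and (374,232). I'll refine the key and lane positions and the fingertip geometry from this view.

```bash
cat >> h.py <<'E'
def wray(ci,u,v):
    f=200/np.tan(np.radians(ci["fovy"])/2); x=u-ci["cx"];y=v-ci["cy"]; r=np.hypot(x,y)+1e-12; a=r/f
    T=ci["cam_to_world"]; d=T[:3,:3]@np.array([np.sin(a)*x/r,np.sin(a)*y/r,np.cos(a)]); return T[:3,3],d
def wonz(ci,u,v,z):
    o,d=wray(ci,u,v); return o+d*(z-o[2])/d[2]
O=np.array([.550,-.133]);th=np.radians(5.08)
def todisp(p): 
    c,s=np.cos(th),np.sin(th); q=np.asarray(p)[:2]-O; return 1e3*np.array([c*q[0]+s*q[1],-s*q[0]+c*q[1]])
E
python3 - <<'E'
from h import *
ci=camera_info("wrist"); im=cv2.imread("pics/w1.png");hsv=cv2.cvtColor(im,cv2.COLOR_BGR2HSV); d=np.load("pics/w1.npy")
g=cv2.inRange(hsv,(45,120,60),(80,255,255)); c=max(cv2.findContours(g,0,2)[0],key=cv2.contourArea); r=cv2.minAreaRect(c); print(r, todisp(wonz(ci,*r[0],.066)))
print(cv2.boundingRect(c))
def P(u,v):
    o,dd=wray(ci,u,v); zc=ci["cam_to_world"][:3,2]@dd; return o+dd*d[v,u]/zc
for v in (160,180,200):
    print(v,im[v,326:394].mean(1).astype(int).tolist())
for v in (226,232,240,250,260):
    row=[(u,)+tuple(P(u,v).round(3)) for u in range(240,410) if d[v,u]>0]
    f=[x for x in row if x[3]>.15]
    print(v,f[:1],[x for x in f if x[0]<320][-1:],[x for x in f if x[0]>330][:1],f[-1:])
z=cv2.resize(im[140:290,220:430],None,fx=3.8,fy=3.8); cv2.imwrite("pics/w1z.png",z)
E
```

```text
((299.0, 182.0), (38.0, 30.0), 90.0) [-30.3407651   48.41806968]
(284, 163, 31, 39)
160 [133, 133, 133, 133, 133, 134, 133, 135, 139, 131, 137, 143, 143, 143, 144, 144, 143, 143, 142, 143, 144, 143, 141, 141, 143, 143, 185, 208, 208, 208, 208, 208, 207, 208, 207, 207, 207, 207, 206, 206, 205, 205, 204, 204, 204, 204, 204, 203, 204, 193, 144, 128, 114, 177, 204, 204, 203, 203, 198, 196, 195, 190, 176, 140, 151, 158, 158, 157]
180 [206, 206, 206, 206, 206, 180, 151, 151, 152, 201, 209, 209, 209, 209, 208, 209, 208, 208, 208, 208, 207, 207, 207, 206, 206, 205, 205, 205, 205, 205, 205, 205, 205, 205, 205, 205, 205, 205, 205, 205, 205, 205, 205, 205, 206, 206, 207, 191, 165, 154, 145, 114, 161, 196, 209, 209, 210, 207, 206, 206, 202, 186, 147, 151, 157, 155, 157, 159]
200 [205, 205, 204, 204, 170, 152, 150, 151, 147, 198, 207, 207, 206, 207, 206, 207, 207, 207, 207, 208, 207, 208, 208, 208, 208, 209, 209, 209, 210, 210, 210, 210, 210, 210, 210, 210, 211, 210, 211, 211, 211, 211, 211, 211, 211, 211, 211, 192, 153, 151, 100, 145, 191, 211, 211, 211, 209, 209, 208, 202, 184, 137, 154, 159, 1
[... 402 characters left out ...]
loat64(-0.085), np.float64(0.219))] [(372, np.float64(0.572), np.float64(-0.08), np.float64(0.218))] [(388, np.float64(0.578), np.float64(-0.074), np.float64(0.232))]
250 [(262, np.float64(0.512), np.float64(-0.08), np.float64(0.244))] [(286, np.float64(0.521), np.float64(-0.093), np.float64(0.215))] [(371, np.float64(0.573), np.float64(-0.088), np.float64(0.216))] [(395, np.float64(0.58), np.float64(-0.074), np.float64(0.244))]
260 [(240, np.float64(0.515), np.float64(-0.056), np.float64(0.298))] [(286, np.float64(0.522), np.float64(-0.099), np.float64(0.218))] [(371, np.float64(0.574), np.float64(-0.094), np.float64(0.218))] [(402, np.float64(0.581), np.float64(-0.073), np.float64(0.256))]
```

View pics/w1z.png

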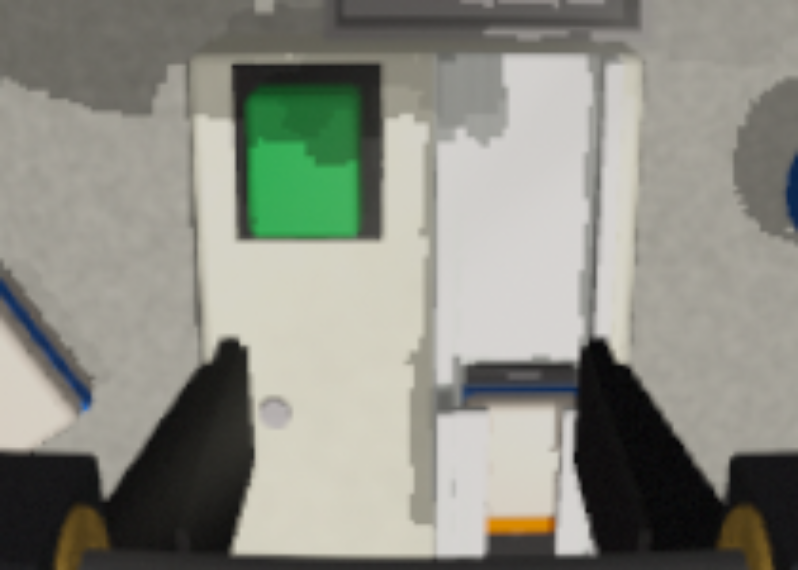

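Run:
```python
from h import *
ci=camera_info("wrist")
print("right inner floor (53)",todisp(wonz(ci,373.5,180,.05)),todisp(wonz(ci,373,200,.05)))
print("left wall outer(6) base / top",todisp(wonz(ci,331,180,.046)),todisp(wonz(ci,334.5,180,.062)),todisp(wonz(ci,330,200,.046)))
print("key left/right",todisp(wonz(ci,284.5,180,.066)),todisp(wonz(ci,314.5,180,.066)),"key back edge", todisp(wonz(ci,299,202.5,.066)), "front top edge?",todisp(wonz(ci,299,163,.066)))
im=cv2.imread("pics/w1.png"); print(im[155:206,299].tolist())
print("tcp",todisp([.5456,-.0886]))
```

```text
right inner floor (53) [51.49120132 46.85179493] [51.84282148 23.40351229]
left wall outer(6) base / top [ 3.88465938 45.76096961] [ 7.50191619 49.58498275] [ 2.78602453 22.19842262]
key left/right [-45.86765753  50.68607307] [-13.78138434  50.5570936 ] key back edge [-30.94979086  25.52998975] front top edge? [-29.87480754  68.96948552]
[[125, 138, 141], [99, 111, 113], [26, 28, 28], [28, 30, 30], [27, 29, 29], [29, 30, 31], [29, 35, 29], [31, 54, 27], [36, 75, 24], [35, 74, 25], [44, 94, 28], [47, 102, 30], [50, 106, 33], [52, 108, 35], [50, 108, 33], [50, 108, 34], [50, 107, 32], [51, 108, 34], [52, 108, 35], [51, 107, 33], [53, 109, 36], [59, 118, 40], [76, 152, 49], [91, 176, 58], [92, 176, 58], [90, 175, 57], [91, 176, 59], [91, 176, 59], [92, 176, 59], [92, 176, 60], [91, 175, 59], [92, 175, 59], [92, 176, 59], [92, 175, 59], [91, 175, 60], [92, 176, 60], [90, 175, 60], [91, 176, 62], [90, 175, 60], [92, 175, 62], [90, 174, 60], [92, 174, 61], [91, 174, 60], [91, 174, 60], [92, 174, 60], [92, 175, 61], [81, 161, 54], [73, 123, 67], [147, 159, 162], [197, 211, 213], [197, 211, 213]]
tcp [-0.45124758 44.61520341]
```

The views agree within 2 mm. The fingertips are slimmer than their backs, so I'll open to 57 mm, which puts the tip centres near ±32 mm. I'll go down to just above the key.

Request:
{"method": "drive_tool", "body": {"increments": [[0.0, 0.0, 0.02, 0], [0.0, 0.0, 0.045, 0], [0.0, 0.0, 0.07, 0], [0.0, 0.0, 0.095, 0], [0.0, 0.0, 0.115, 0], [0.0, 0.0, 0.13, 0], [0.0, 0.0, 0.138, 0], [0.0, 0.0, 0.138, 0], [0.0, 0.0, 0.138, 0]], "claw": 0.057}}

```text
time_s: 3.32
tool_pos: [0.5459, -0.0887, 0.0772]
orientation: [2.123, 2.316, 0.001]
force: [0.5, 0.2, 1.1]
grip_width: 0.596
```

Run:
```python
from h import *
o=get_obs(); print(o["tool_pos"],o["grip_width"],o["force"],todisp(o["tool_pos"]))
p,d=camera("wrist"); cv2.imwrite("pics/w2.png",cv2.resize(p[130:300,200:450,::-1],None,fx=3.2,fy=3.2))
p,d=camera("scene"); cv2.imwrite("pics/s2.png",cv2.resize(p[150:290,180:390,::-1],None,fx=3.6,fy=3.6))
```

```text
[ 0.545895   -0.08872672  0.07716114] 0.5958364294947505 [0.45946241 0.19362759 1.07399601] [-0.16862912 44.46285833]
```

View pics/w2.png

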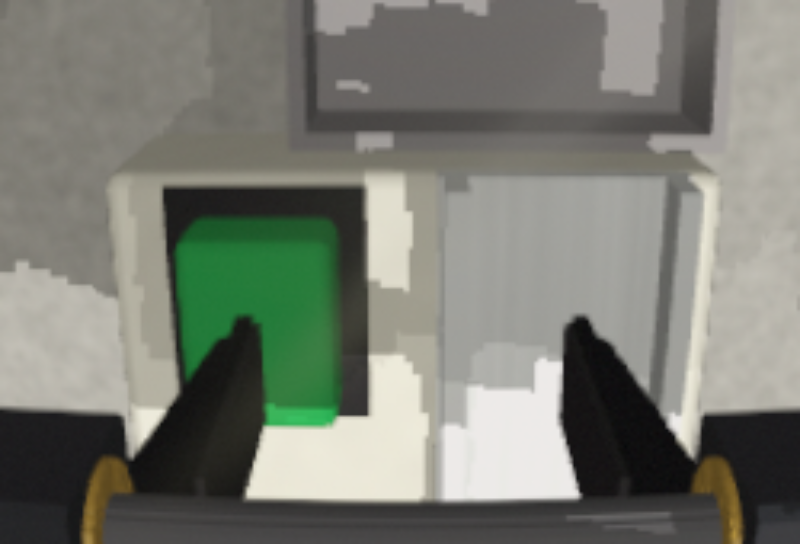

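View pics/s2.png

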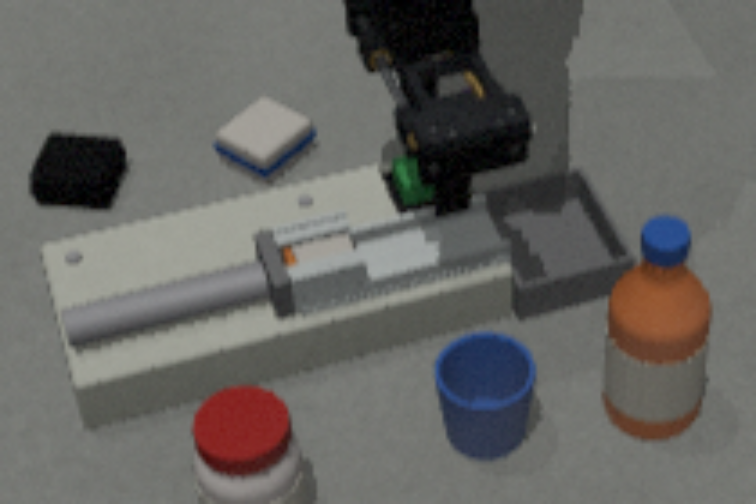

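Enlarged wrist view: the left fingertip at crop (245,320) is over the green key, and the right one at (580,320) is over the lane, well inside its walls (443–665). I'll press down 20 mm.

Request:
{"method": "drive_tool", "body": {"increments": [[0, 0, 0.006, 0], [0, 0, 0.012, 0], [0, 0, 0.016, 0], [0, 0, 0.02, 0], [0, 0, 0.02, 0], [0, 0, 0.02, 0], [0, 0, 0.02, 0], [0, 0, 0.02, 0], [0, 0, 0.02, 0]]}}

```text
time_s: 4.55
tool_pos: [0.546, -0.0886, 0.0573]
orientation: [2.122, 2.316, 0.002]
force: [1.5, 1.0, 3.4]
grip_width: 0.6
```

Run:
```python
from h import *
o=get_obs(); print(o["time_s"],o["tool_pos"],o["grip_width"],o["force"],o["moment"],todisp(o["tool_pos"]))
p,d=camera("wrist"); cv2.imwrite("pics/w3.png",cv2.resize(p[130:300,200:450,::-1],None,fx=3.2,fy=3.2))
p,d=camera("scene"); cv2.imwrite("pics/s3.png",cv2.resize(p[150:290,180:390,::-1],None,fx=3.6,fy=3.6)); np.save("pics/s3.npy",d); cv2.imwrite("pics/s3f.png",p[:,:,::-1])
p,d=camera("top"); cv2.imwrite("pics/t3.png",cv2.resize(p[150:300,260:480,::-1],None,fx=3.6,fy=3.6))
```

```text
4.55 [ 0.54596404 -0.08864439  0.0572699 ] 0.6002150591528308 [1.48294974 1.04348905 3.43541444] [ 0.06290129 -0.12551584  0.12162987] [-0.09256948 44.53875082]
```

View pics/w3.png

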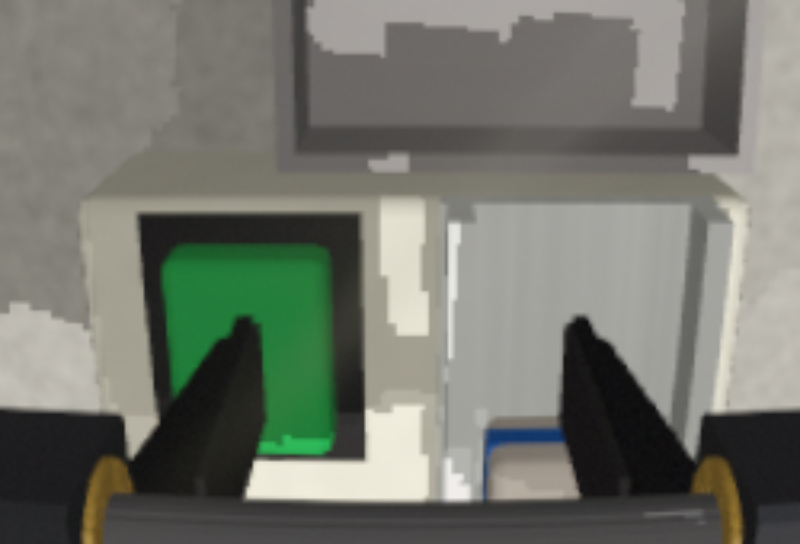

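View pics/s3.png

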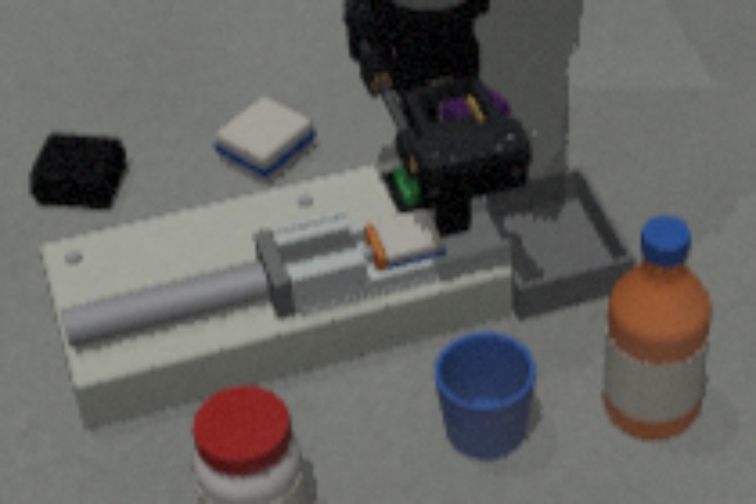

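View pics/t3.png

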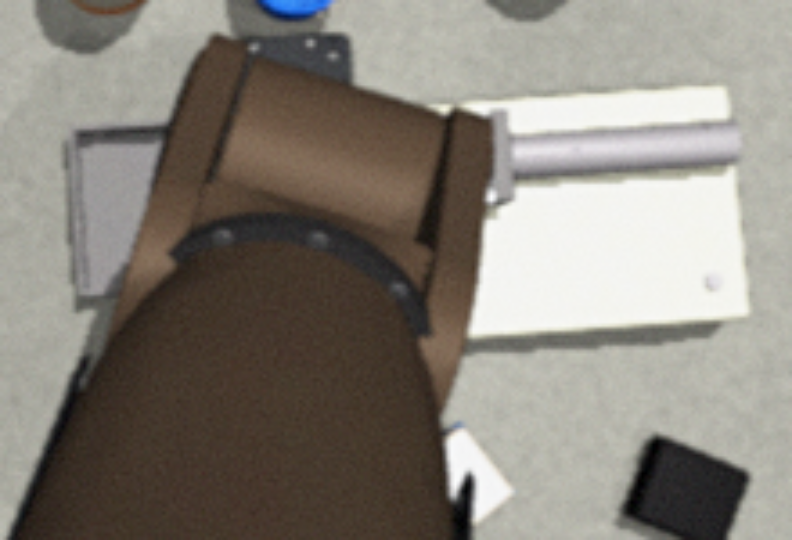

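The tablet came out and is stopped at the finger. In the scene crop its blue band is at (415,255), the orange follower at (375,245) is behind it, and the key is down. I'll measure position, stillness and tilt before handing in.

Run:
```python
from h import *
ci=camera_info("scene")
for k in range(2):
    p,d=camera("scene") ; o=get_obs()
    V=cloud(ci,d); hsv=cv2.cvtColor(p,cv2.COLOR_RGB2HSV)
    D=(V[...,:2]-O); c,s=np.cos(th),np.sin(th); X=1e3*(c*D[...,0]+s*D[...,1]); Y=1e3*(-s*D[...,0]+c*D[...,1]); Z=1e3*V[...,2]
    m=(X>10)&(X<54)&(Y>-30)&(Y<36)&(Z>66)&(Z<80)&(d>0)
    orange=cv2.inRange(hsv,(5,150,90),(20,255,255))>0
    mo=orange&(np.abs(X-32)<30)&(np.abs(Y)<80)
    t=m&~orange
    A=np.c_[X[t],Y[t],np.ones(t.sum())]; co=np.linalg.lstsq(A,Z[t],rcond=None)[0]
    print(o["time_s"],o["tool_pos"].round(4),o["force"].round(2),"tab X",np.percentile(X[t],[3,97]),"Y",np.percentile(Y[t],[3,97]),"Z",np.median(Z[t]),"tilt",np.hypot(*co[:2]).round(3),"follower Y",np.percentile(Y[mo],[5,50,95]), t.sum())
b=cv2.inRange(hsv,(100,120,30),(125,255,255))>0; b&=(np.abs(X-40)<30)&(Y>-40)&(Y<50)&(Z>45)
print("band Y",np.percentile(Y[b],[2,98]),"X",np.median(X[b]),b.sum())
for nm,(a,bb,c_,d_) in dict(bottle=(212,268,350,376),cup=(245,274,303,328),jar=(262,298,236,264)).items():
    q=V[a:bb,c_:d_].reshape(-1,3); q=q[q[:,2]>.01]; print(nm,np.percentile(q,[50,98],axis=0).round(3).tolist())
```

```text
4.75 [ 0.546  -0.0886  0.0572] [1.91 0.36 4.97] tab X [13.60484856 50.72830945] Y [-25.99015687  32.22555058] Z 72.9199052775324 tilt 0.054 follower Y [-12.04273524 -10.42123333  -8.20567628] 234
4.8 [ 0.546  -0.0886  0.0572] [1.07 0.57 4.25] tab X [15.76209904 51.30624185] Y [-26.1991419   31.78641033] Z 73.1390288059679 tilt 0.051 follower Y [-12.31160351 -10.40192047  -8.28826846] 235
band Y [19.78712195 29.73255712] X 49.579416298802585 2
bottle [[0.728, 0.008, 0.095], [0.742, 0.037, 0.162]]
cup [[0.697, -0.095, 0.04], [0.732, -0.069, 0.063]]
jar [[0.75, -0.249, 0.069], [0.761, -0.221, 0.094]]
```

Run:
```python
from h import *
F=[];ps=[]
for k in range(12):
    p,d=camera("scene"); ps.append(p[200:245,270:320].astype(float)); F.append(get_obs()["force"])
print(np.mean(F,0),np.std(F,0), "first/last image change",np.abs(np.mean(ps[:4],0)-np.mean(ps[-4:],0)).mean(), get_obs()["time_s"],get_obs()["tool_pos"])
finish_job()
```

```text
[1.62418608 0.92620043 4.15414212] [0.53332345 0.38443461 0.40367692] first/last image change 1.1516666666666666 5.4 [ 0.54596532 -0.08865113  0.05722028]
the job is handed in; nothing more can be done
```

I pressed the key with one finger and trapped the tablet with the other, and handed the job in at 5.4 s of the 32 s allowed. There is no verdict, so success rests on my own checks below.

With the fingers about 64 mm apart, I lowered them over the key and the catch point to a tip height of 57 mm. The tablet used was the white one in the pocket, which is smaller than the white one on the table.

**What the last checks showed:**
- **Key:** the tip height puts it about 9 mm down, and the upward force averaged 4.2 N, which fits the key's spring.
- **Tablet:** it lies in the lane with its middle at about dispenser y = 14 mm, worked out from the orange follower behind it and the finger in front. Its top is at 73 mm, so it is on the floor. The rough tilt is 0.05 rad, and nothing visible moved over the last 0.6 s.
- **Bottle, cup and jar:** they are where they were at the start, within 2 mm.

**What was weak or disagreed:**
- **Push on the finger:** the sideways force was about 0.9 N, but the sensor noise and offset are of similar size. That it is above 0.3 N rests mostly on the follower being seen against the tablet and the tablet against the finger.
- **Tablet outline:** the depth outline also took in lane parts (y from −26 to +32 mm), so I did not use it for position. The blue-band check found only 2 pixels and told me nothing.
- **Top camera:** the arm blocked its view at the end.

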